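Tap a ball joint's tapered stud into the steering arm

ROBOT

A 6-joint arm with a two-finger parallel gripper is mounted at the origin on the work surface. World frame = base frame: x ahead of the robot, y to its left, z up, the work surface at z = 0. Lengths are in m, angles in rad, forces in N, time in s.
With the tool pointing down it reaches from about 0.3 to 0.775 m from the base axis. Payload 14.6 kg.
Tool frame: the origin (TCP) lies at the very end of the fingers, on their centre line; the grasp point (between the pads) lies 19 mm behind it (ctrl.hold_point_z is the distance from the TCP to the grasp point, in m); x points along the fingers, y is the direction in which the jaws open and shut, and the axes are right-handed (so a half turn about x gives the same grasp; the last joint's range is limited). The gripper opens to 94 mm and grips with 3 to 60 N. Pads are 16 mm wide; open, the fingers measure 119 mm over their backs; the gripper's body (75 mm by 177 mm) begins 78 mm behind the grasp point.
Start: joints at [-1.269, 0.3, 1.521, -0, 1.321, -0.067], TCP at [0.198, -0.513, 0.205] pointing down, gripper open.
Joint ranges: [-3.03, 3.03], [-0.79, 2.21], [0.23, 2.52], [-1.04, 4.18], [0, 3.07], [-2.55, 2.55]. Speed limits (rad/s): [2.22, 2.22, 2.57, 3.14, 3.14, 3.14].

INTERFACE

Orientations are given as [roll, pitch, yaw] about the fixed x, y, z axes, in that order (R = Rz(yaw) Ry(pitch) Rx(roll)).
In Python, from station import get_obs, camera, ticket, ctrl gives the robot as it stands.
- The arm moves only by the tool step_arm, never from a script. Its argument "motion" is a list that holds one entry, the list of rows, each a list of 6 numbers: the shift along the tool's x, y, z in m, then the turn, a rotation vector about the tool's x, y, z in degrees. A call has 1 to 12 rows; each row shifts and turns the commanded pose from where the row before left it, along the tool's axes as they then stand; what a row does not reach is not made up. A row lasts 1/8 s, in which the tool goes at most 62.5 mm and 10.7 degrees, less where a joint would pass 70% of its speed; a pose out of reach is approached as far as the arm can. A call is refused whole if a number of a shift passes 0.0625 or a number of a turn 10.7, either way. A call with a gripper value outside its range is refused whole. "fingers" is the finger opening in m, from 0 to 0.094, set as the call begins (left out, the last holds). The fingers move at their own pace and stop on an object; "squeeze" is the grip in N (left out, the last holds). Time passes only in rows, so rows that do not move let the fingers close. It gives the time, the measured TCP pose, the force and the opening at its end, in the units of the state.
- get_obs(): the state, without advancing time (a new reading comes with each control period).
- camera(name): name is "scene" or "top" or "wrist"; returns a dict with "pixels" (384x512x3 uint8, red, green, blue), "fx", "fy", "cx", "cy" (pixels), "extrinsics" (4x4, takes a point from world to camera coordinates); the wrist camera has in their place "T_tool_cam" (4x4, takes a point from camera to tool coordinates, whose origin is the TCP and whose axes are the tool frame's). Camera axes: x right, y up, looking along -z (the intrinsics and any distortion apply to the point x, -y, -z); pixel columns grow to the right and rows downward; lengths in m; the calibration is good to about 2 mm. A picture is of the moment at which its call begins: read the wrist's pose just before it. There is no depth.
- ticket.hand_in(): hands the job in, once; it reports no verdict.
The state is a dict: "time_s": time; "qpos": joint angles; "joint_vel": joint speeds; "tau": joint torques, N m; "ee_pos": TCP position; "eef_rot": TCP orientation; "force": force on the tool from outside, world axes, zero at the start; "moment": the same for the moment, N m; "grip_width": finger opening in m.
Only numpy, scipy, OpenCV 4.12 (cv2) and the standard library are available. Lean on these libraries where they do the work, as an engineer would, in place of code of your own. Each camera call takes 0.05 s, during which the arm holds its last target.

TASK

Take the ball joint with the plain round head from the wooden rack and stand its tapered stud in the upright eye of the steering arm that is clamped in the vise; let go of it while it still stands proud there, then tap it straight down from above until its head sits fully home on the eye. Leave the other two joints in the rack.

Things in the scene. Friction and masses are not known exactly. Their poses are not given: they have to be found in the camera images.
- round_joint: The wanted joint, plain steel, 0.35 kg: plain round head 52 mm in diameter, 38 mm tall, flat top; below it a tapered stud 40 mm long, 16 mm wide at the tip, 25.8 mm at the head. Stands stud down in one of three 32 mm holes, head resting on the rack's top. Origin: centre of the stud's tip, z up; head from z = 40 to 78 mm.
- eye (a point): Centre of the top of the steering arm's fixed upright eye (dark boss 76 mm wide, 70 mm high); z up. The tapered steel sleeve in it is 22 mm wide at the mouth. A stud set in stands 8 to 10 mm proud (tip at z = -32 to -30 mm); a push growing from about 7 to 20 N drives it to a rigid stop, head on the eye (tip at z = -40, head top at 38 mm). Arm and vise lie along -y; vise 100 mm away, 30 mm above the eye.
- hex_joint: Leave in the rack: same stud, but a slim hexagonal head, 36 mm across the flats and 50 mm tall. Origin at the stud's tip, z up; head from z = 40 to 90 mm. The rack is a fixed wooden block 100 x 330 mm, its top 50 mm above the bench, with three holes in a row 105 mm apart along its length, which lies within 20 degrees of y.
- flange_joint: Leave in the rack: same stud, but a square flange 70 x 70 x 8 mm carrying a round boss 38 mm in diameter and 26 mm tall. Origin at the stud's tip, z up; flange underside at z = 40 mm, boss top at z = 74 mm.
Things that resemble listed ones, but are neither listed nor needed, are in the scene too. Leave any pink or purple look-alike of the round_joint alone.

How it is judged:
On the way:
1. the round-headed joint stands by itself in the eye, proud of it and let go (horizontal distance between round_joint and eye below 0.012 m and z of round_joint in the frame of eye between -0.0365 and -0.015 m and angle between round_joint's own z axis and vertical below 0.2 rad and contact force between the fingers and round_joint below 0.3 N), for 0.2 s.
At the end, for the whole second after the job is handed in: The round-headed joint stands upright (within 0.1 rad) and at rest in the eye, its head home on the eye's top within 2.5 mm and centred within 10 mm; the hexagonal and the flanged joint are still in their rack holes (moved less than 30 mm) (horizontal distance between round_joint and eye below 0.01 m and z of round_joint in the frame of eye between -0.045 and -0.0375 m and angle between round_joint's own z axis and vertical below 0.1 rad and linear speed of round_joint below 0.02 m/s and distance of each of hex_joint, flange_joint from where it was at the start of the episode below 0.03 m); the robot touches nothing.
It fails at once if one of the other two joints is lifted out of the rack or knocked over (distance of any of hex_joint, flange_joint from where it was at the start of the episode above 0.04 m or angle between any of hex_joint, flange_joint's own z axis and vertical above 0.5 rad).
It also fails if it takes over 42 s, if anything falls off the work surface, if the arm or the gripper's body presses on something with over 40 N, if the wrist force passes 120 N, or if a joint passes its speed limit or range.

## Working session

There is one attempt and no reset: what is moved stays moved. The work goes in short steps, Python scripts to look and compute and a tool call to move; the robot and the scene stay as the last step left them, time stands still between calls to the robot, and variables do not carry over. Pictures are saved under pics/ and viewed, and the job is handed in when it is done.

Besides the shell and the picture viewer there is one more tool, called as name([rows], argument=value, ...), one row to a line, values as JSON. step_arm: Moves the arm, as the interface text tells. Its arguments: {"type":"object","properties":{"motion":{"type":"array","items":{"type":"array","items":{"type":"array","items":{"type":"number"}}}},"fingers":{"type":"number"},"squeeze":{"type":"number"}},"required":["motion"]}

```bash
ls; mkdir -p pics; python3 - <<'E'
from station import get_obs, camera, ctrl
import cv2, numpy as np
o=get_obs(); print(o)
print([a for a in dir(ctrl) if a[0]!='_'], ctrl.hold_point_z)
for n in ("scene","top","wrist"):
    c=camera(n); cv2.imwrite(f"pics/{n}0.png",c["pixels"][:,:,::-1])
    print(n,{k:(np.round(v,4).tolist() if k!="pixels" else 0) for k,v in c.items()})
E
```

```text
pics
{'time_s': 0.0, 'qpos': array([-1.26861130e+00,  3.00460847e-01,  1.52155147e+00, -1.10866842e-05,
        1.32069014e+00, -6.65927962e-02]), 'joint_vel': array([-0.00024907,  0.00111619, -0.00084032, -0.00045703,  0.00152777,
        0.00161325]), 'tau': array([ 1.08856453e-03, -5.31806910e+01, -3.52737987e+01,  7.08793360e-02,
        2.44129321e-02, -8.02641716e-05]), 'ee_pos': array([ 0.19818588, -0.51278604,  0.20490448]), 'eef_rot': array([-1.62771321,  1.56968647,  1.88266002]), 'force': array([-0.19156274, -0.41380192,  0.11076112]), 'moment': array([0.05178879, 0.03128622, 0.02387613]), 'grip_width': 0.09396829882124715}
['MotionError', 'hold_point_z'] 0.0188
scene {'pixels': 0, 'fx': 374.8595, 'fy': 374.8595, 'cx': 249.8783, 'cy': 186.8735, 'extrinsics': [[0.4684, 0.8834, -0.0149, -0.3296], [-0.7159, 0.3893, 0.5796, 0.2799], [0.5179, -0.2608, 0.8147, -1.1801], [0.0, 0.0, 0.0, 1.0]]}
top {'pixels': 0, 'fx': 417.1699, 'fy': 417.1699, 'cx': 260.1369, 'cy': 190.052, 'extrinsics': [[0.0064, -1.0, -0.0066, 0.1153], [0.9947, 0.0057, 0.1024, -0.4906], [-0.1024, -0.0072, 0.9947, -1.0869], [0.0, 0.0, 0.0, 1.0]]}
wrist {'pixels': 0, 'fx': 278.7411, 'fy': 278.7411, 'cx': 254.2117, 'cy': 189.2422, 'T_tool_cam': [[-0.001, 0.2297, -0.9732, -0.1779], [1.0, 0.0001, -0.001, -0.0], [-0.0002, -0.9733, -0.2297, -0.0654], [0.0, 0.0, 0.0, 1.0]]}
```

View pics/scene0.png

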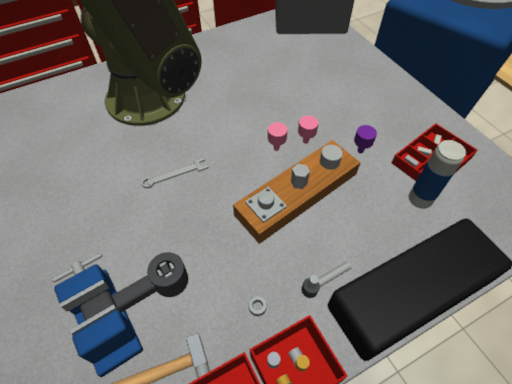

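View pics/top0.png

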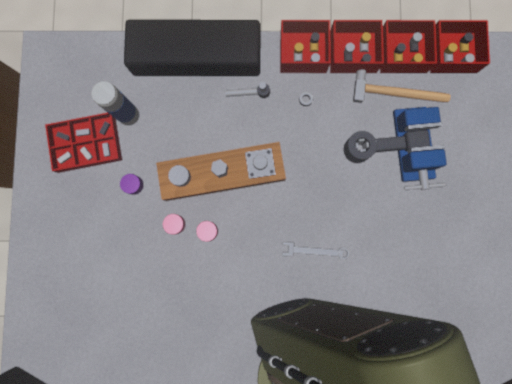

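View pics/wrist0.png

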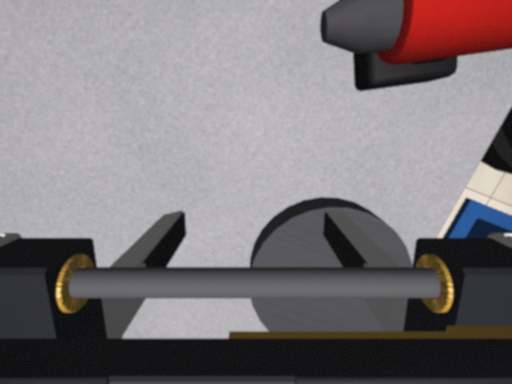

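```bash
python3 - <<'E'
import cv2, numpy as np
t=cv2.imread("pics/top0.png"); s=cv2.imread("pics/scene0.png")
a=cv2.resize(t[140:205,150:290],None,fx=5.5,fy=5.5,interpolation=cv2.INTER_CUBIC)
cv2.imwrite("pics/c1.png",a)
a=cv2.resize(s[135:240,230:365],None,fx=5.5,fy=5.5,interpolation=cv2.INTER_CUBIC); cv2.imwrite("pics/c2.png",a)
b=cv2.resize(t[120:170,340:400],None,fx=7,fy=7,interpolation=cv2.INTER_CUBIC)
c=cv2.resize(s[245:305,140:200],None,fx=6,fy=6,interpolation=cv2.INTER_CUBIC)
b=cv2.copyMakeBorder(b,0,10,0,0,cv2.BORDER_CONSTANT);c=cv2.resize(c,(360,360));
cv2.imwrite("pics/c3.png",np.hstack([b,c]))
E
```

```text
(no output)
```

View pics/c1.png

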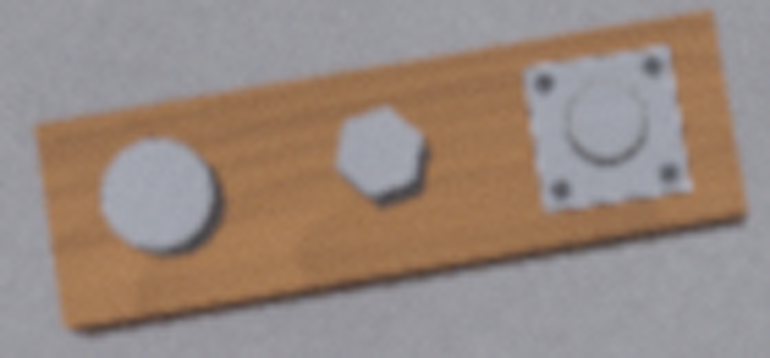

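View pics/c2.png

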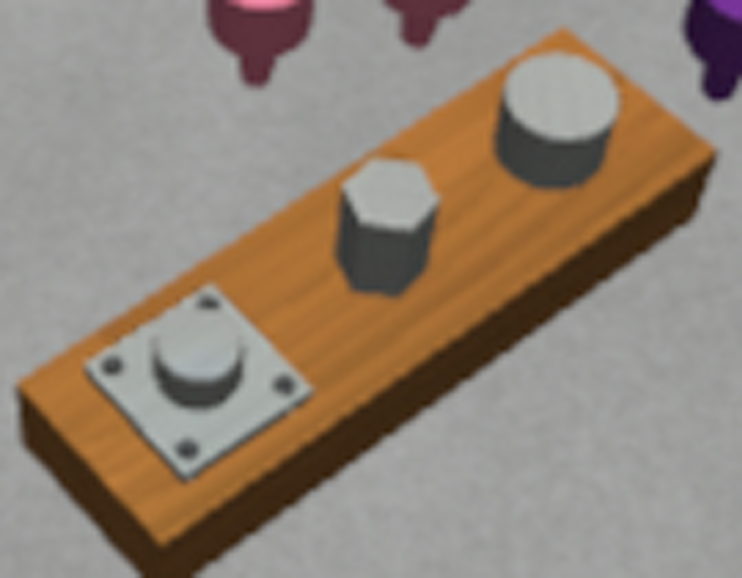

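View pics/c3.png

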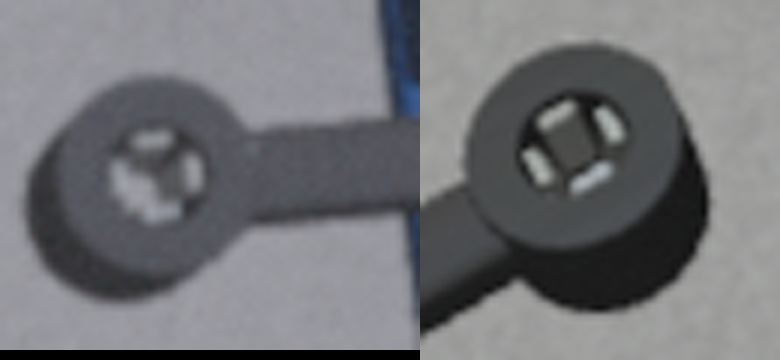

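Top view candidates for the round head are the grey disc on the rack at (179,175), pinks at (173,224) and (207,231), and the purple at (130,184). The hex is at (219,168) and the flange at (260,163). The grey plain round disc on the rack is the wanted joint; the close crops confirm a round flat-topped head. The eye mouth with its sleeve is at about (362,145). Next I triangulate.

```bash
cat > h.py <<'E'
import numpy as np, cv2
from scipy.optimize import least_squares
C={"top":(417.1699,260.1369,190.052,None),"scene":(374.8595,249.8783,186.8735,None)}
def ray_ext(px,fx,cx,cy,E):
    d=np.array([(px[0]-cx)/fx,-(px[1]-cy)/fx,-1.0]); R=E[:3,:3];t=E[:3,3]
    o=-R.T@t; d=R.T@d; return o,d/np.linalg.norm(d)
def tri(rays):
    A=np.zeros((3,3));b=np.zeros(3)
    for o,d in rays:
        P=np.eye(3)-np.outer(d,d);A+=P;b+=P@o
    x=np.linalg.solve(A,b)
    return x,[np.linalg.norm((np.eye(3)-np.outer(d,d))@(x-o))*1000 for o,d in rays]
def on_z(ray,z):
    o,d=ray; return o+d*(z-o[2])/d[2]
from scipy.spatial.transform import Rotation as Ro
def Ttool(o):
    T=np.eye(4);T[:3,:3]=Ro.from_euler('xyz',o["eef_rot"]).as_matrix();T[:3,3]=o["ee_pos"];return T
def wrist_ext(c,o): return np.linalg.inv(Ttool(o)@c["T_tool_cam"])
E
python3 - <<'E'
from h import *
from station import camera
t=camera("top");s=camera("scene")
def full(p,f,off): return ((p[0]+.5)/f-.5+off[0],(p[1]+.5)/f-.5+off[1])
R=lambda c,p: ray_ext(p,c["fx"],c["cx"],c["cy"],c["extrinsics"])
P={"round":((158,195),(561,96)),"hex":((381,152),(390,194)),"fl":((606,122),(197,346)),
"rackBL":((68,326),None)}
for k,(a,b) in P.items():
    if b is None: continue
    print(k,tri([R(t,full(a,5.5,(150,140))),R(s,full(b,5.5,(230,135)))]))
print("eye",tri([R(t,full((156,175),7,(340,120))),R(s,full((155,146),6,(140,245)))]))
for q in [(38,126),(710,12),(746,215),(70,328)]:
    print(on_z(R(t,full(q,5.5,(150,140))),.05))
E
```

```text
round (array([0.52063026, 0.32537116, 0.08927984]), [np.float64(0.7389364555020493), np.float64(0.7389364555021575)])
hex (array([0.53910407, 0.22189582, 0.1022637 ]), [np.float64(0.8186806846730436), np.float64(0.8186806846730914)])
fl (array([0.55653005, 0.11938846, 0.08238732]), [np.float64(0.15837940478106077), np.float64(0.15837940478104742)])
eye (array([ 0.60518105, -0.14399215,  0.06950714]), [np.float64(0.33225186063118545), np.float64(0.33225186063127954)])
[0.55865775 0.39112939 0.05      ]
[0.61571498 0.06997594 0.05      ]
[0.51763318 0.05268669 0.05      ]
[0.46187658 0.37285181 0.05      ]
```

```bash
cat >> h.py <<'E'
def info(o):
    R=Ttool(o)[:3,:3]
    y=R[:,1]; 
    print("t",round(o["time_s"],2),"tcp",o["ee_pos"].round(4),"x",R[:,0].round(3),"jaw",np.degrees(np.arctan2(y[1],y[0])).round(2),"q",o["qpos"].round(2),"F",o["force"].round(2),"w",round(o["grip_width"],4))
def plan(o,p,jaw):
    """total shift in present tool axes and turn about tool x (deg) to reach TCP p, jaw yaw deg"""
    R=Ttool(o)[:3,:3]; y=R[:,1]; cur=np.degrees(np.arctan2(y[1],y[0]))
    dz=(jaw-cur+180)%360-180
    sh=R.T@(np.array(p)-o["ee_pos"])
    # target R: x down, y jaw
    a=np.radians(jaw);Y=np.array([np.cos(a),np.sin(a),0]);X=np.array([0,0,-1.]);T=np.c_[X,Y,np.cross(X,Y)]
    rv=np.degrees(Ro.from_matrix(R.T@T).as_rotvec())
    print("shift(tool)",sh.round(4),"rotvec",rv.round(2))
E
python3 - <<'E'
from h import *
from station import get_obs
o=get_obs();info(o);print(Ttool(o)[:3,:3].round(3))
plan(o,(.58,-.144,.23),20)
plan(o,(.52,.325,.2),10)
E
```

```text
t 0.25 tcp [ 0.1983 -0.5129  0.2052] x [-0.     0.001 -1.   ] jaw -68.87 q [-1.27  0.3   1.52  0.    1.32 -0.07] F [ 0.86 -0.19 -0.57] w 0.094
[[-0.     0.361 -0.933]
 [ 0.001 -0.933 -0.361]
 [-1.    -0.001 -0.   ]]
shift(tool) [-0.0247 -0.2065 -0.4891] rotvec [-8.887e+01 -3.000e-02  2.000e-02]
shift(tool) [ 0.0056 -0.6656 -0.6022] rotvec [-7.887e+01 -3.000e-02  2.000e-02]
```

```bash
cat >> h.py <<'E'
def rows(o,p,jaw,n):
    """n equal world steps with equal turns; prints row numbers (shift applied before the turn assumed)"""
    T=Ttool(o);R=T[:3,:3];y=R[:,1];cur=np.degrees(np.arctan2(y[1],y[0]))
    dz=(jaw-cur+180)%360-180; st=(np.array(p)-o["ee_pos"])/n
    for i in range(n):
        a=np.radians(cur+dz*i/n);Y=np.array([np.cos(a),np.sin(a),0]);X=np.array([0,0,-1.])
        M=np.c_[X,Y,np.cross(X,Y)]
        print((M.T@st).round(4).tolist(),round(-dz/n,2))
E
python3 - <<'E'
from h import *
from station import get_obs
o=get_obs();rows(o,(.605,-.144,.24),10,12)
E
```

```text
[-0.0029, -0.0165, -0.0427] -6.57
[-0.0029, -0.0115, -0.0443] -6.57
[-0.0029, -0.0063, -0.0453] -6.57
[-0.0029, -0.0011, -0.0457] -6.57
[-0.0029, 0.0042, -0.0456] -6.57
[-0.0029, 0.0093, -0.0448] -6.57
[-0.0029, 0.0144, -0.0434] -6.57
[-0.0029, 0.0193, -0.0415] -6.57
[-0.0029, 0.0239, -0.039] -6.57
[-0.0029, 0.0282, -0.036] -6.57
[-0.0029, 0.0322, -0.0326] -6.57
[-0.0029, 0.0357, -0.0287] -6.57
```

step_arm([
  [[-0.005, -0.016, -0.043, -6.57, 0, 0], [-0.005, -0.011, -0.044, -6.57, 0, 0], [-0.005, -0.006, -0.045, -6.57, 0, 0], [-0.005, -0.001, -0.046, -6.57, 0, 0], [-0.005, 0.004, -0.046, -6.57, 0, 0], [-0.005, 0.009, -0.045, -6.57, 0, 0], [-0.005, 0.014, -0.043, -6.57, 0, 0], [0, 0.019, -0.041, -6.57, 0, 0], [0, 0.024, -0.039, -6.57, 0, 0], [0, 0.028, -0.036, -6.57, 0, 0], [0, 0.032, -0.033, -6.57, 0, 0], [0, 0.036, -0.029, -6.57, 0, 0]],
], fingers=0.094, squeeze=30)

```text
time_s: 1.75
ee_pos: [0.6056, -0.1432, 0.2403]
eef_rot: [-1.922, 1.571, 2.968]
force: [0.7, -1.1, 0.0]
grip_width: 0.0942
```

step_arm([
  [[0, 0, 0, 0, 0, 0], [0, 0, 0, 0, 0, 0], [0, 0, 0, 0, 0, 0]],
])

```text
time_s: 2.12
ee_pos: [0.6041, -0.1452, 0.2407]
eef_rot: [0.538, 1.571, -0.861]
force: [-0.1, -0.9, -0.2]
grip_width: 0.0941
```

```bash
python3 - <<'E'
from h import *
from station import get_obs,camera
o=get_obs();info(o)
c=camera("wrist"); cv2.imwrite("pics/w1.png",c["pixels"][:,:,::-1]); np.savez("w1.npz",E=wrist_ext(c,o),k=[c["fx"],c["cx"],c["cy"]])
p=wrist_ext(c,o)@np.array([.605,-.144,.07,1]); print("predict eye px",c["cx"]+c["fx"]*p[0]/-p[2],c["cy"]-c["fx"]*p[1]/-p[2])
E
```

```text
t 2.12 tcp [ 0.6041 -0.1452  0.2407] x [ 0. -0. -1.] jaw 9.86 q [-0.29  0.44  1.25 -0.    1.45 -0.47] F [-0.15 -0.93 -0.2 ] w 0.0941
predict eye px 255.60039697940186 175.68736925012763
```

View pics/w1.png

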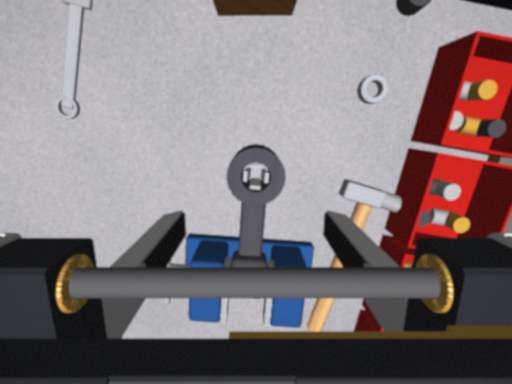

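The eye appears at about (256,175), within a pixel of the prediction (255.6,175.7), so the eye position is confirmed. I move to above the round joint.

step_arm([
  [[0.005, 0, -0.053, 0, 0, 0], [0.005, 0, -0.053, 0, 0, 0], [0.005, 0, -0.053, 0, 0, 0], [0.005, 0, -0.053, 0, 0, 0], [0.005, 0, -0.053, 0, 0, 0], [0.005, 0, -0.053, 0, 0, 0], [0.005, 0, -0.053, 0, 0, 0], [0.005, 0, -0.053, 0, 0, 0], [0.005, 0, -0.053, 0, 0, 0], [0, 0, 0, 0, 0, 0], [0, 0, 0, 0, 0, 0], [0, 0, 0, 0, 0, 0]],
])

```text
time_s: 3.68
ee_pos: [0.5226, 0.3242, 0.1958]
eef_rot: [1.638, 1.57, 0.24]
force: [-0.1, -0.8, -0.5]
grip_width: 0.094
```

```bash
python3 - <<'E'
from h import *
from station import get_obs,camera
o=get_obs();info(o)
c=camera("wrist"); cv2.imwrite("pics/w2.png",c["pixels"][:,:,::-1]); E=wrist_ext(c,o); np.savez("w2.npz",E=E,k=[c["fx"],c["cx"],c["cy"]])
for q in [(.5206,.3254,.0885),(.5391,.2219,.1)]:
    p=E@np.array([*q,1]); print("pred px",c["cx"]+c["fx"]*p[0]/-p[2],c["cy"]-c["fx"]*p[1]/-p[2])
I=cv2.imread("pics/w2.png")[110:250,170:340]; cv2.imwrite("pics/w2c.png",cv2.resize(I,None,fx=4.5,fy=4,interpolation=cv2.INTER_CUBIC) if 0 else cv2.resize(I,None,fx=4,fy=4,interpolation=cv2.INTER_CUBIC))
I=cv2.imread("pics/w1.png")[135:215,215:300]; cv2.imwrite("pics/w1c.png",cv2.resize(I,None,fx=7,fy=7,interpolation=cv2.INTER_CUBIC))
E
```

```text
t 3.67 tcp [0.5226 0.3242 0.1958] x [ 0.  0. -1.] jaw 9.86 q [ 0.5   0.45  1.33 -0.    1.35  0.32] F [-0.08 -0.82 -0.49] w 0.094
pred px 253.13580783343613 186.3275753219912
pred px 253.62464557045703 282.20552599121123
```

View pics/w2c.png

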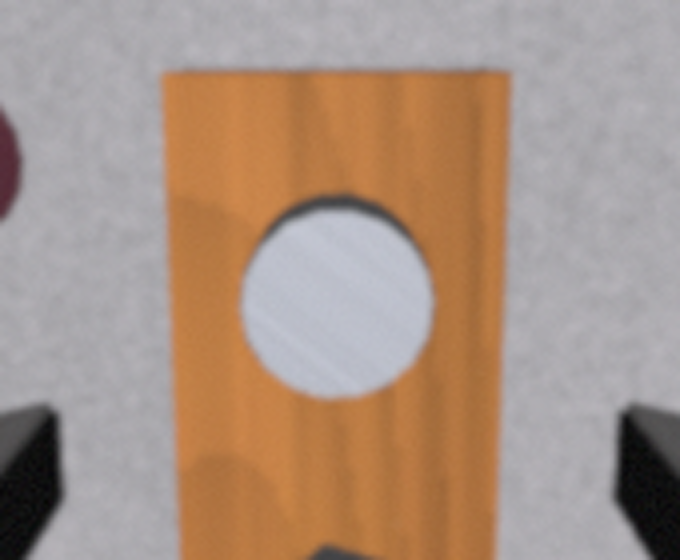

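View pics/w1c.png

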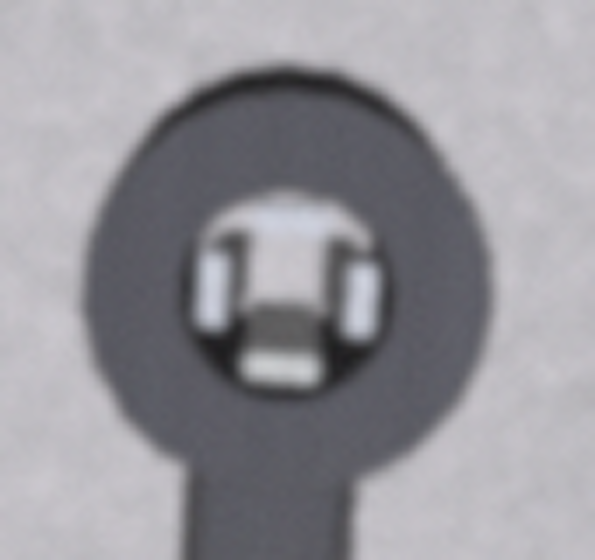

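```bash
python3 - <<'E'
from h import *
from station import get_obs
w1=np.load("w1.npz");w2=np.load("w2.npz")
e=on_z(ray_ext((255.7,176.9),*w1["k"],w1["E"]),.0698)
r=on_z(ray_ext((254.1,185.4),*w2["k"],w2["E"]),.0885)
print(e,r)
t=tri  
o=get_obs(); plan(o,(r[0],r[1],.056),9.86)
E
```

```text
[ 0.60540306 -0.14555946  0.0698    ] [0.52142581 0.32655553 0.0885    ]
shift(tool) [ 0.1398 -0.0008 -0.0024] rotvec [ 0.01 -0.01 -0.03]
```

step_arm([
  [[0.02, -0.0008, -0.0024, 0, 0, 0], [0.03, 0, 0, 0, 0, 0], [0.03, 0, 0, 0, 0, 0], [0.025, 0, 0, 0, 0, 0], [0.02, 0, 0, 0, 0, 0], [0.01, 0, 0, 0, 0, 0], [0.004, 0, 0, 0, 0, 0], [0, 0, 0, 0, 0, 0], [0, 0, 0, 0, 0, 0]],
])

```text
time_s: 4.85
ee_pos: [0.5212, 0.3278, 0.0572]
eef_rot: [1.92, 1.57, 0.523]
force: [0.4, -0.4, -0.4]
grip_width: 0.094
```

step_arm([
  [[0, 0, 0, 0, 0, 0], [0, 0, 0, 0, 0, 0], [0, 0, 0, 0, 0, 0], [0, 0, 0, 0, 0, 0], [0, 0, 0, 0, 0, 0], [0, 0, 0, 0, 0, 0]],
], fingers=0.03, squeeze=30)

```text
time_s: 5.6
ee_pos: [0.5209, 0.3277, 0.0565]
eef_rot: [1.966, 1.571, 0.569]
force: [0.4, 0.1, 0.7]
grip_width: 0.0517
```

```bash
python3 - <<'E'
from h import *
from station import get_obs,camera
o=get_obs();info(o)
c=camera("wrist"); cv2.imwrite("pics/w3.png",c["pixels"][:,:,::-1])
E
```

```text
t 5.6 tcp [0.5209 0.3277 0.0565] x [ 0.  0. -1.] jaw 9.97 q [0.5  0.6  1.46 0.   1.08 0.33] F [0.43 0.13 0.66] w 0.0517
```

View pics/w3.png

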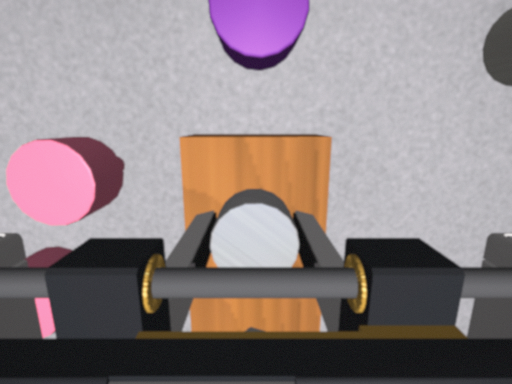

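step_arm([
  [[-0.01, 0, 0, 0, 0, 0], [-0.02, 0, 0, 0, 0, 0], [-0.025, 0, 0, 0, 0, 0], [-0.03, 0, 0, 0, 0, 0], [-0.03, 0, 0, 0, 0, 0], [-0.025, 0, 0, 0, 0, 0], [0, 0, 0, 0, 0, 0], [0, 0, 0, 0, 0, 0]],
])

```text
time_s: 6.65
ee_pos: [0.5205, 0.3275, 0.1957]
eef_rot: [-1.233, 1.57, -2.63]
force: [0.3, -0.4, -4.2]
grip_width: 0.0517
```

```bash
python3 - <<'E'
from h import *
from station import get_obs,camera
o=get_obs();info(o)
c=camera("wrist"); cv2.imwrite("pics/w4.png",c["pixels"][:,:,::-1])
s=camera("scene"); I=s["pixels"][80:230,240:400,::-1]; I=cv2.resize(I,(480,450)); 
J=cv2.resize(c["pixels"][180:280,200:310,::-1],None,fx=3,fy=3,interpolation=cv2.INTER_CUBIC); J=cv2.copyMakeBorder(J,0,150,0,0,cv2.BORDER_CONSTANT)[:450,:320]
cv2.imwrite("pics/w4c.png",np.hstack([I,J]))
o=get_obs();plan(o,(.605,-.1445,.18),9.9)
E
```

```text
t 6.65 tcp [0.5205 0.3275 0.1957] x [-0.001 -0.001 -1.   ] jaw 9.97 q [ 0.5   0.45  1.33 -0.    1.36  0.33] F [ 0.29 -0.41 -4.21] w 0.0517
shift(tool) [0.0156 0.0016 0.4794] rotvec [0.07 0.04 0.11]
```

View pics/w4c.png

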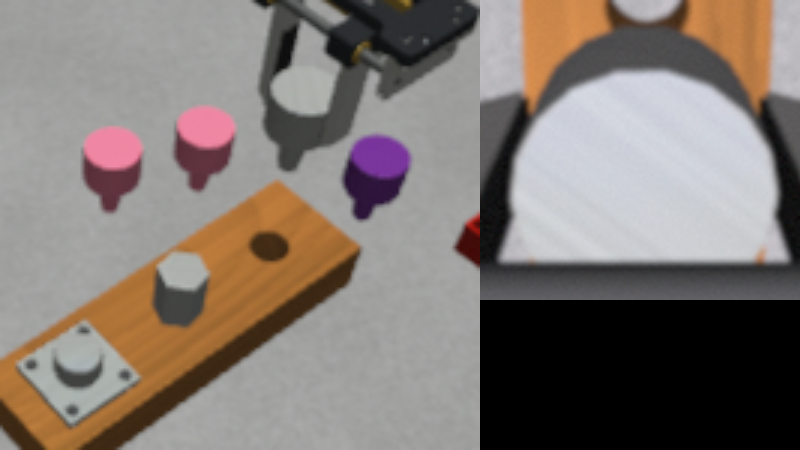

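The round joint is held upright, the rack hole is empty, and the hex and flange joints are undisturbed. I carry it over to the eye.

step_arm([
  [[0, 0, 0.03, 0, 0, 0], [0, 0, 0.05, 0, 0, 0], [0, 0, 0.05, 0, 0, 0], [0, 0, 0.05, 0, 0, 0], [0, 0.0016, 0.05, 0, 0, 0], [0, 0, 0.05, 0, 0, 0], [0, 0, 0.05, 0, 0, 0], [0.005, 0, 0.05, 0, 0, 0], [0.005, 0, 0.05, 0, 0, 0], [0.005, 0, 0.03, 0, 0, 0], [0, 0, 0.018, 0, 0, 0], [0, 0, 0, 0, 0, 0]],
])

```text
time_s: 8.25
ee_pos: [0.6051, -0.1432, 0.181]
eef_rot: [-2.113, 1.57, 2.772]
force: [0.2, 0.4, -2.7]
grip_width: 0.0513
```

step_arm([
  [[0.02, 0, 0, 0, 0, 0], [0.015, 0, 0, 0, 0, 0], [0, 0, 0, 0, 0, 0], [0, 0, 0, 0, 0, 0], [0, 0, 0, 0, 0, 0]],
])

```text
time_s: 8.88
ee_pos: [0.6055, -0.1428, 0.1472]
eef_rot: [1.138, 1.57, -0.259]
force: [-0.0, 1.2, -4.0]
grip_width: 0.0515
```

```bash
python3 - <<'E'
from h import *
from station import get_obs,camera
o=get_obs();info(o)
for n in("scene","top","wrist"):
    c=camera(n);cv2.imwrite(f"pics/{n}5.png",c["pixels"][:,:,::-1])
s=cv2.imread("pics/scene5.png");t=cv2.imread("pics/top5.png")
cv2.imwrite("pics/s5c.png",cv2.resize(s[190:310,100:230],None,fx=5,fy=5,interpolation=cv2.INTER_CUBIC))
cv2.imwrite("pics/t5c.png",cv2.resize(t[100:200,310:420],None,fx=5,fy=5,interpolation=cv2.INTER_CUBIC))
E
```

```text
t 8.88 tcp [ 0.6055 -0.1428  0.1472] x [ 0.001 -0.    -1.   ] jaw 9.98 q [-0.29  0.51  1.37  0.    1.26 -0.46] F [-0.05  1.16 -4.01] w 0.0515
```

View pics/s5c.png

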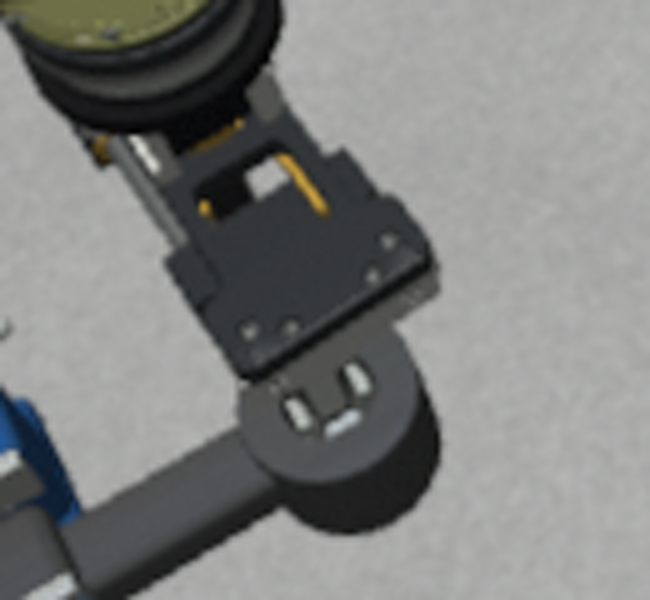

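View pics/t5c.png

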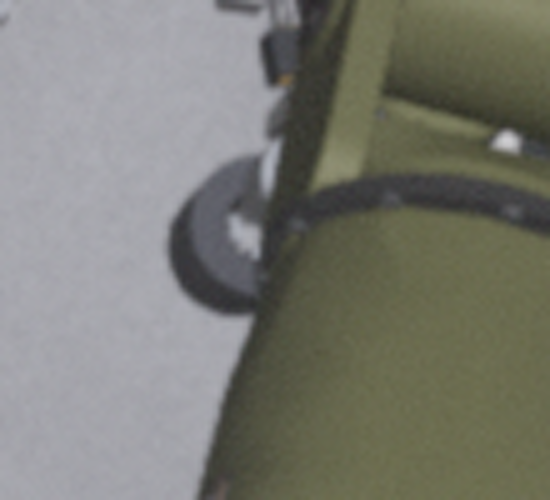

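View pics/wrist5.png

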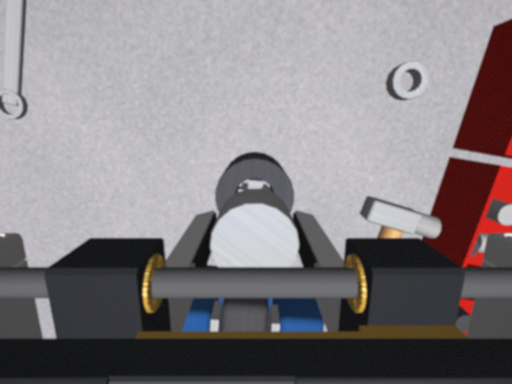

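```bash
python3 - <<'E'
import cv2
I=cv2.imread("pics/wrist5.png")[140:275,195:315]
cv2.imwrite("pics/w5c.png",cv2.resize(I,None,fx=5,fy=4.4 if 0 else 4.4,interpolation=cv2.INTER_CUBIC) if 0 else cv2.resize(I,(480,540),interpolation=cv2.INTER_CUBIC))
E
```

```text
(no output)
```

View pics/w5c.png

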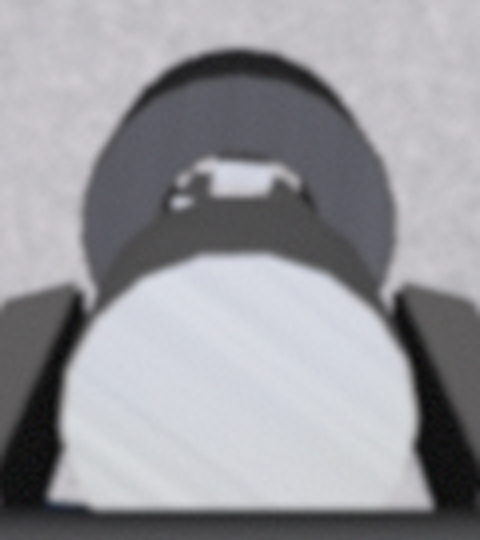

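```bash
cat > fit.py <<'E'
from h import *
from station import get_obs
fx,cx,cy=278.7411,254.2117,189.2422
T=np.array([[-0.001,0.2297,-0.9732,-0.1779],[1,0.0001,-0.001,0],[-0.0002,-0.9733,-0.2297,-0.0654],[0,0,0,1]]);Ti=np.linalg.inv(T)
def proj(P):
    p=P@Ti[:3,:3].T+Ti[:3,3]; return np.c_[cx-fx*p[:,0]/p[:,2],cy+fx*p[:,1]/p[:,2]]
def circ(x,y,z,r,n=360):
    a=np.linspace(0,2*np.pi,n); return np.c_[np.full(n,x),y+r*np.cos(a),z+r*np.sin(a)]
def fit(pts,r,x0,freex=False):
    def res(v):
        q=proj(circ(v[2] if freex else x0,v[0],v[1],r))
        d=np.linalg.norm(pts[:,None]-q[None],axis=2); return d.min(1)
    s=least_squares(res,[0,0.0]+([x0] if freex else []),x_scale=.01,diff_step=1e-3,loss='soft_l1',method='trf',max_nfev=400) if 0 else None
    from scipy.optimize import minimize
    f=lambda v:np.sum(res(v)**2)
    m=minimize(f,[0,0.]+([x0] if freex else []),method="Nelder-Mead",options=dict(initial_simplex=None,xatol=1e-5,fatol=1e-4,maxiter=2000))
    b=None
    for z0 in(-.03,0,.03):
        k=3 if freex else 2; S=np.tile([0,z0,x0][:k],(k+1,1)); S[1:]+=np.eye(k)*.01
        m=minimize(f,S[0],method="Nelder-Mead",options=dict(initial_simplex=S,xatol=1e-5,fatol=1e-4))
        if b is None or m.fun<b.fun:b=m
    return b.x,np.sqrt(b.fun/len(pts))
E
python3 - <<'E'
from fit import *
f=lambda L:np.array([((a+.5)/4-.5+195,(b+.5)/4-.5+140) for a,b in L])
head=f([(238,252),(60,410),(418,410),(100,320),(377,320),(73,355),(405,355),(160,272),(318,268),(62,440),(418,440)])
eye=f([(238,72),(83,215),(396,218),(130,120),(350,120),(100,155),(380,155),(88,250),(392,250)])
for x0 in (-.032,):
    print("head",fit(head,.026,x0),fit(head,.026,x0,True))
print("eye",fit(eye,.038,.0772),fit(eye,.038,.0772,True))
E
```

```text
Traceback (most recent call last):
  File "fit.py", line 19, in fit
    k=3 if freex else 2; S=np.tile([0,z0,x0][:k],(k+1,1)); S[1:]+=np.eye(k)*.01
                                                           ^^^^^^^^^^^^^^^^^^^^
numpy._core._exceptions._UFuncOutputCastingError: Cannot cast ufunc 'add' output from dtype('float64') to dtype('int64') with casting rule 'same_kind'
```

```bash
sed -i 's/np.tile(\[0,z0/np.tile([0.0,z0*1.0/; /m=minimize(f,\[0,0/d; /s=least_squares/d' fit.py
python3 - <<'E'
from fit import *
f=lambda L:np.array([((a+.5)/4-.5+195,(b+.5)/4-.5+140) for a,b in L])
head=f([(238,252),(60,410),(418,410),(100,320),(377,320),(73,355),(405,355),(160,272),(318,268),(62,440),(418,440)])
eye=f([(238,72),(83,215),(396,218),(130,120),(350,120),(100,155),(380,155),(88,250),(392,250)])
for x0 in (-.032,):
    print("head",fit(head,.026,x0),fit(head,.026,x0,True))
print("eye",fit(eye,.038,.0772),fit(eye,.038,.0772,True))
E
```

```text
head (array([0.00027387, 0.00305441]), np.float64(0.9616042106012991)) (array([ 0.0003069 ,  0.00398528, -0.02797729]), np.float64(0.5020362995725282))
eye (array([0.0005325 , 0.00361803]), np.float64(1.0062873479733943)) (array([0.00055603, 0.00433685, 0.08564916]), np.float64(0.4038049023319059))
```

step_arm([
  [[0.02, 0, 0.0005, 0, 0, 0], [0.02, 0, 0, 0, 0, 0], [0.01, 0, 0, 0, 0, 0], [0.004, 0, 0, 0, 0, 0], [0, 0, 0, 0, 0, 0], [0, 0, 0, 0, 0, 0]],
])

```text
time_s: 9.78
ee_pos: [0.6056, -0.1434, 0.0932]
eef_rot: [1.141, 1.57, -0.255]
force: [0.5, -0.2, -3.7]
grip_width: 0.0515
```

```bash
python3 - <<'E'
from h import *
from station import get_obs
o=get_obs();info(o)
E
```

```text
t 9.78 tcp [ 0.6056 -0.1434  0.0932] x [ 0.001 -0.    -1.   ] jaw 9.97 q [-0.29  0.56  1.42  0.    1.16 -0.47] F [ 0.54 -0.2  -3.66] w 0.0515
```

step_arm([
  [[0.002, 0, 0, 0, 0, 0], [0.002, 0, 0, 0, 0, 0], [0.002, 0, 0, 0, 0, 0], [0, 0, 0, 0, 0, 0], [0, 0, 0, 0, 0, 0]],
])

```text
time_s: 10.4
ee_pos: [0.6054, -0.1434, 0.0864]
eef_rot: [1.138, 1.57, -0.258]
force: [2.3, -0.5, -4.0]
grip_width: 0.0513
```

step_arm([
  [[0.001, 0, 0, 0, 0, 0], [0, 0, 0, 0, 0, 0], [0, 0, 0, 0, 0, 0]],
])

```text
time_s: 10.78
ee_pos: [0.6055, -0.1434, 0.0857]
eef_rot: [1.079, 1.57, -0.317]
force: [2.0, -2.0, -2.1]
grip_width: 0.0519
```

step_arm([
  [[0.001, 0, 0, 0, 0, 0], [0, 0, 0, 0, 0, 0], [0, 0, 0, 0, 0, 0]],
])

```text
time_s: 11.15
ee_pos: [0.6055, -0.1434, 0.0851]
eef_rot: [1.031, 1.57, -0.366]
force: [-0.1, -1.1, 5.9]
grip_width: 0.0513
```

step_arm([
  [[0, 0, 0, 0, 0, 0], [0, 0, 0, 0, 0, 0], [0, 0, 0, 0, 0, 0], [0, 0, 0, 0, 0, 0], [0, 0, 0, 0, 0, 0], [0, 0, 0, 0, 0, 0]],
], fingers=0.094)

```text
time_s: 11.9
ee_pos: [0.6053, -0.1433, 0.0844]
eef_rot: [-2.173, 1.571, 2.713]
force: [-0.0, -0.5, -0.8]
grip_width: 0.0942
```

step_arm([
  [[-0.015, 0, 0, 0, 0, 0], [-0.025, 0, 0, 0, 0, 0], [-0.025, 0, 0, 0, 0, 0], [-0.01, 0, 0, 0, 0, 0], [0, 0, 0, 0, 0, 0], [0, 0, 0, 0, 0, 0], [0, 0, 0, 0, 0, 0]],
])

```text
time_s: 12.78
ee_pos: [0.605, -0.1432, 0.1586]
eef_rot: [-2.038, 1.569, 2.848]
force: [0.1, -0.2, -0.1]
grip_width: 0.0945
```

```bash
python3 - <<'E'
from h import *
from station import get_obs,camera
o=get_obs();info(o)
for n in("scene","wrist"):
    c=camera(n);cv2.imwrite(f"pics/{n}6.png",c["pixels"][:,:,::-1])
s=cv2.imread("pics/scene6.png");t=cv2.imread("pics/wrist6.png")
cv2.imwrite("pics/s6c.png",np.hstack([cv2.resize(s[190:310,100:220],(400,400),interpolation=cv2.INTER_CUBIC),cv2.resize(t[140:260,195:315],(400,400),interpolation=cv2.INTER_CUBIC)]))
E
```

```text
t 12.78 tcp [ 0.605  -0.1432  0.1586] x [-0.001  0.    -1.   ] jaw 9.97 q [-0.29  0.5   1.36  0.    1.29 -0.47] F [ 0.14 -0.17 -0.09] w 0.0945
```

View pics/s6c.png

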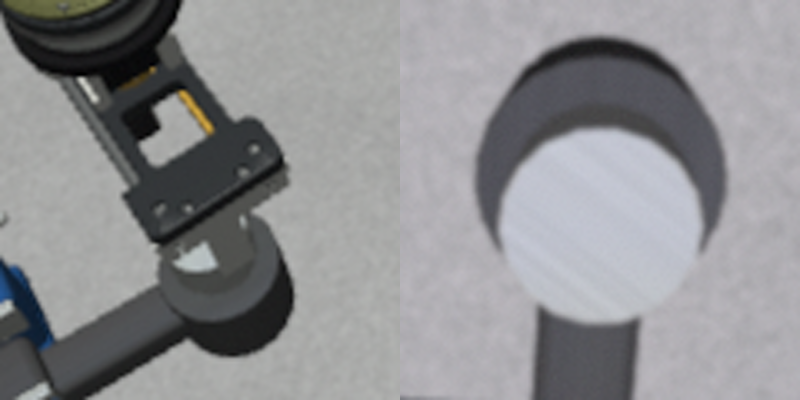

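The joint stands upright and let go in the eye. I close the fingers and measure where the head is before tapping.

step_arm([
  [[0, 0, 0, 0, 0, 0], [0, 0, 0, 0, 0, 0], [0, 0, 0, 0, 0, 0], [0, 0, 0, 0, 0, 0], [0, 0, 0, 0, 0, 0], [0, 0, 0, 0, 0, 0], [0, 0, 0, 0, 0, 0]],
], fingers=0)

```text
time_s: 13.75
ee_pos: [0.6053, -0.1433, 0.1594]
eef_rot: [-1.469, 1.571, -2.866]
force: [0.2, -0.4, 0.1]
grip_width: 0.0275
```

```bash
python3 - <<'E'
from h import *
from station import get_obs,camera
o=get_obs();info(o)
c=camera("wrist");E=wrist_ext(c,o);k=(c["fx"],c["cx"],c["cy"])
h=on_z(ray_ext((254.8,207.3),*k,E),.117);print(h);plan(o,(*h[:2],.12),9.97)
print(h-(o["ee_pos"]))
cv2.imwrite("pics/w7.png",c["pixels"][:,:,::-1])
# height check by apparent diameter
from fit import *
L=[(498,225),(701,225),(600,126),(600,324),(528,156),(671,156),(528,295),(671,295)]
pts=np.array([((a-400+.5)/3.3333-.5+195,(b+.5)/3.3333-.5+140) for a,b in L])
v,e=fit(pts,.026,.0416,True);print("tool fit",v,e,"z",o["ee_pos"][2]-v[2])
E
```

```text
t 13.75 tcp [ 0.6053 -0.1433  0.1594] x [-0. -0. -1.] jaw 9.97 q [-0.29  0.5   1.36 -0.    1.29 -0.47] F [ 0.24 -0.36  0.12] w 0.0275
[ 0.60530179 -0.14485483  0.117     ]
shift(tool) [ 0.0394 -0.0002  0.0015] rotvec [0. 0. 0.]
[ 1.78809919e-05 -1.52408240e-03 -4.24393161e-02]
tool fit [0.00038798 0.00445636 0.04873914] 0.25284710788694287 z 0.1107001805616462
```

View pics/w7.png

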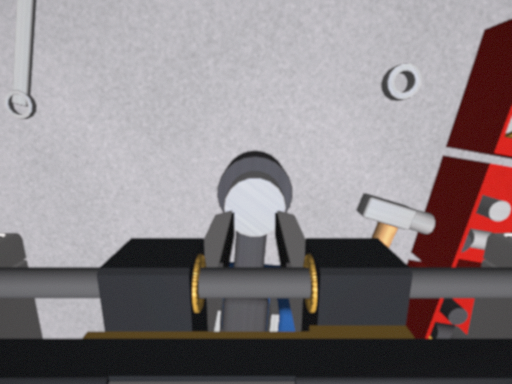

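step_arm([
  [[0.01, 0, 0.0015, 0, 0, 0], [0.01, 0, 0, 0, 0, 0], [0.01, 0, 0, 0, 0, 0], [0.004, 0, 0, 0, 0, 0], [0, 0, 0, 0, 0, 0], [0, 0, 0, 0, 0, 0], [0, 0, 0, 0, 0, 0]],
])

```text
time_s: 14.68
ee_pos: [0.6057, -0.1448, 0.1258]
eef_rot: [1.068, 1.57, -0.329]
force: [-0.3, -0.5, 0.0]
grip_width: 0.0007
```

step_arm([
  [[0.002, 0, 0, 0, 0, 0], [0.002, 0, 0, 0, 0, 0], [0.001, 0, 0, 0, 0, 0], [0.001, 0, 0, 0, 0, 0], [0, 0, 0, 0, 0, 0]],
])

```text
time_s: 15.3
ee_pos: [0.6055, -0.1448, 0.1194]
eef_rot: [-2.076, 1.571, 2.811]
force: [0.3, -0.3, -0.5]
grip_width: 0.0002
```

step_arm([
  [[0.001, 0, 0, 0, 0, 0], [0.001, 0, 0, 0, 0, 0], [0.001, 0, 0, 0, 0, 0], [0, 0, 0, 0, 0, 0]],
])

```text
time_s: 15.8
ee_pos: [0.6058, -0.1449, 0.1169]
eef_rot: [1.131, 1.57, -0.266]
force: [-1.1, -0.4, 5.2]
grip_width: 0.0004
```

step_arm([
  [[0.001, 0, 0, 0, 0, 0], [0.001, 0, 0, 0, 0, 0], [0, 0, 0, 0, 0, 0]],
])

```text
time_s: 16.18
ee_pos: [0.6061, -0.1449, 0.1156]
eef_rot: [1.126, 1.569, -0.271]
force: [-1.2, 0.4, 9.2]
grip_width: 0.0007
```

step_arm([
  [[0.001, 0, 0, 0, 0, 0], [0.001, 0, 0, 0, 0, 0], [0.001, 0, 0, 0, 0, 0], [0, 0, 0, 0, 0, 0]],
])

```text
time_s: 16.68
ee_pos: [0.6062, -0.145, 0.1129]
eef_rot: [1.107, 1.568, -0.289]
force: [-1.1, 0.8, 11.2]
grip_width: 0.0006
```

step_arm([
  [[0.001, 0, 0, 0, 0, 0], [0.001, 0, 0, 0, 0, 0], [0.001, 0, 0, 0, 0, 0], [0, 0, 0, 0, 0, 0]],
])

```text
time_s: 17.18
ee_pos: [0.6064, -0.145, 0.1101]
eef_rot: [1.111, 1.568, -0.286]
force: [-1.5, 1.6, 12.7]
grip_width: 0.0003
```

step_arm([
  [[0.001, 0, 0, 0, 0, 0], [0.001, 0, 0, 0, 0, 0], [0, 0, 0, 0, 0, 0], [0, 0, 0, 0, 0, 0]],
])

```text
time_s: 17.68
ee_pos: [0.6064, -0.1451, 0.1083]
eef_rot: [1.102, 1.568, -0.295]
force: [-1.9, 0.1, 13.4]
grip_width: 0.0004
```

step_arm([
  [[0.001, 0, 0, 0, 0, 0], [0, 0, 0, 0, 0, 0], [0, 0, 0, 0, 0, 0]],
])

```text
time_s: 18.05
ee_pos: [0.6065, -0.1451, 0.1082]
eef_rot: [1.092, 1.567, -0.305]
force: [-6.1, 1.5, 22.6]
grip_width: 0.0007
```

The TCP stopped at 0.1082 while the force jumped, and home is expected at 0.108. One more small push, then I retreat.

step_arm([
  [[0.0008, 0, 0, 0, 0, 0], [0, 0, 0, 0, 0, 0]],
])

```text
time_s: 18.3
ee_pos: [0.6065, -0.1451, 0.1082]
eef_rot: [1.084, 1.567, -0.313]
force: [-8.4, 2.7, 28.6]
grip_width: 0.0003
```

step_arm([
  [[-0.005, 0, 0, 0, 0, 0], [-0.02, 0, 0, 0, 0, 0], [-0.04, 0, 0, 0, 0, 0], [-0.04, 0, 0, 0, 0, 0], [-0.02, 0, -0.06, 0, 0, 0], [0, 0, -0.06, 0, 0, 0], [0, 0, -0.06, 0, 0, 0], [0, 0, -0.06, 0, 0, 0], [0, 0, 0, 0, 0, 0], [0, 0, 0, 0, 0, 0], [0, 0, 0, 0, 0, 0]],
])

```text
time_s: 19.68
ee_pos: [0.5644, 0.0896, 0.2292]
eef_rot: [-1.325, 1.57, -2.724]
force: [0.2, 0.7, -0.0]
grip_width: 0.0006
```

```bash
python3 - <<'E'
from h import *
from station import get_obs,camera
o=get_obs();info(o)
for n in("scene","top"):
    c=camera(n);cv2.imwrite(f"pics/{n}8.png",c["pixels"][:,:,::-1])
s=cv2.imread("pics/scene8.png");t=cv2.imread("pics/top8.png")
cv2.imwrite("pics/s8c.png",np.hstack([cv2.resize(s[230:310,130:210],(400,400),interpolation=cv2.INTER_CUBIC),cv2.resize(t[105:185,320:400],(400,400),interpolation=cv2.INTER_CUBIC)]))
E
```

```text
t 19.68 tcp [0.5644 0.0896 0.2292] x [-0. -0. -1.] jaw 9.88 q [ 0.09  0.33  1.42 -0.    1.39 -0.08] F [ 0.18  0.67 -0.02] w 0.0006
```

View pics/s8c.png

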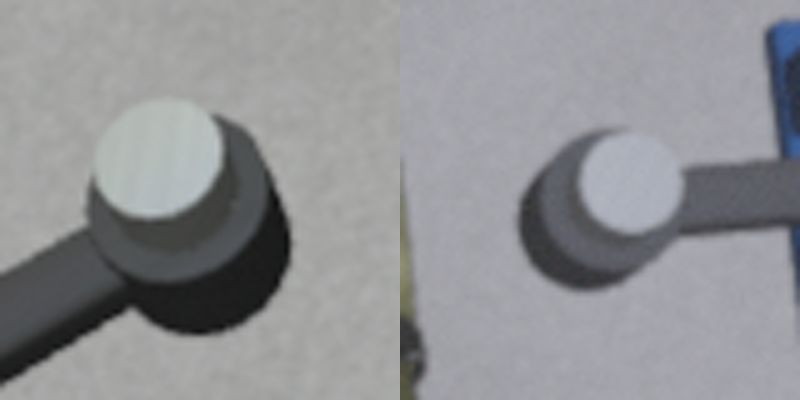

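View pics/scene8.png

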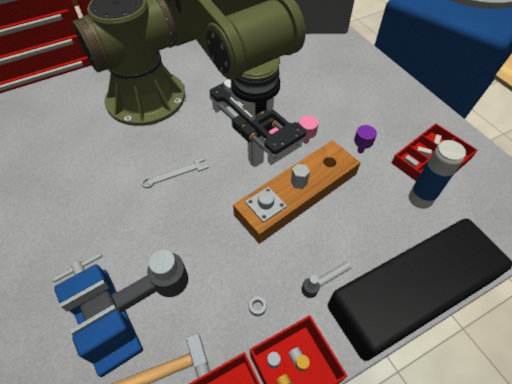

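```bash
python3 - <<'E'
from h import *
from station import camera,ticket,get_obs
t=camera("top");s=camera("scene")
f=lambda p,o:((p[0]+.5)/5-.5+o[0],(p[1]+.5)/5-.5+o[1])
R=lambda c,p: ray_ext(p,c["fx"],c["cx"],c["cy"],c["extrinsics"])
print("head top",tri([R(t,f((232,182),(320,105))),R(s,f((158,157),(130,230)))]))
info(get_obs())
E
```

```text
head top (array([ 0.60559469, -0.1446229 ,  0.10992401]), [np.float64(0.4840697952789258), np.float64(0.4840697952788947)])
t 19.88 tcp [0.5642 0.0901 0.2293] x [-0. -0. -1.] jaw 9.9 q [ 0.09  0.33  1.42 -0.    1.39 -0.08] F [ 0.09 -0.51 -0.31] w 0.0006
```

```bash
python3 - <<'E'
from station import ticket
print(ticket.hand_in())
E
```

```text
the job is handed in; nothing more can be done
None
```

I took the plain round-headed joint from the rack, stood it in the eye and let go of it while it stood about 9 mm proud. I then drove it down with closed fingertips to a rigid stop and handed the job in at about 20 s of the 42 s allowed; no verdict came back.

**Seating:**
- The fingertips stopped at z = 0.1082 m, where home is 0.108 m, while the push rose from 13 N to 29 N.
- The two-camera check put the head top at (0.6056, -0.1446, 0.1099). That is within 1 mm of the measured eye centre.
- That height is about 2 mm over nominal. The same method read the joint 1.3 mm high in the rack, so I trusted the fingertip stop.

**Other checks:**
- **Upright:** the joint looks upright in the scene and top views, but I did not measure its tilt.
- **Rack joints:** in the last scene picture the hexagonal and flanged joints are still in their holes and look unmoved.
- **Robot:** the arm was clear of everything at hand-in, with under 1 N on the wrist.
- **Disagreement:** the wrist camera and the two fixed cameras differed by 1 to 1.5 mm on the joint and the eye, so I used a value between them.

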